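# Put the shoe-care things away in the hall caddy

### The arm

A 6-joint arm with a two-finger parallel gripper is mounted at the origin on the work surface. World frame = base frame: x ahead of the robot, y to its left, z up, the work surface at z = 0. Lengths are in m, angles in degrees, forces in N, time in s.
With the tool pointing down it reaches from about 0.325 to 0.775 m from the base axis. Payload 5.5 kg.
Tool frame: the origin (TCP) lies at the centre of the arm's flange, where the gripper is bolted on; the fingertips stand 182 mm ahead of it and the grasp point (between the pads) lies 163 mm ahead of it; z points along the fingers, y is the line along which they close (so a half turn about z gives the same grasp; the last joint's range is limited). The gripper opens to 88 mm and grips with 3 to 60 N. Pads are 20 mm wide; open, the fingers measure 115 mm over their backs; the gripper's body (75 mm by 178 mm) begins 61 mm behind the grasp point.
Start: joints at [62.069, 5.22, 70.514, -0, 104.267, -3.249], TCP at [0.251, 0.545, 0.405] pointing down, gripper open.
Joint ranges: [-164.24, 164.24], [-49.07, 125.15], [9.68, 141.18], [-86.29, 266.29], [3.28, 154.24], [-151.56, 151.56]. Speed limits (degrees/s): [147.25, 147.25, 172.46, 180, 180, 180].

### API

Orientations are given as [roll, pitch, yaw] about the fixed x, y, z axes, in that order (R = Rz(yaw) Ry(pitch) Rx(roll)).
In Python, from station import r gives the robot as it stands. The module is installed in compiled form; this text tells all that it offers. Calls block until the motion is done:
- r.reach(position, orientation): joint-space move of the TCP to a pose.
- r.servo_line(position, rotation=None, speed=0.15): straight line of the TCP; rotation=None keeps the orientation; speed is the mean speed in m/s.
- r.move_joints(angles): joint-space move.
- r.let_go() and r.grab(squeeze=None): open the fingers fully, or close them until they stop; squeeze is the grip in N (None keeps the last).
- r.wait(seconds).
- r.inverse_kinematics(position, orientation): joint angles nearest the present ones, or None.
- r.sense(): the state.
- r.snapshot(name): name is "scene" or "top"; returns a dict with "frame" (400x640x3 uint8, red, green, blue), "fx", "fy", "cx", "cy" (pixels), "R" (3x3) and "t" (3): a world point X has camera coordinates R X + t. Camera axes: x right, y down, z forward; pixel columns grow to the right and rows downward; lengths in m; the calibration is good to about 2 mm. A picture is of the moment at which its call begins. There is no depth.
A pose or a line that the arm cannot do raises r.IKError and nothing moves.
- r.hand_in(): hands the job in; it is judged then, once.
The state is a dict: "clock": time; "joints": joint angles; "joint_vel": joint speeds; "joint_torque": joint torques, N m; "tcp_pos": TCP position; "orientation": TCP orientation; "contact_force": force on the tool from outside, world axes, zero at the start; "torque": the same for the moment, N m; "opening": finger opening in m; "gripper_force": force on a finger pad.
Only numpy, scipy, OpenCV 4.12 (cv2) and the standard library are available. Lean on these libraries where they do the work, as an engineer would, in place of code of your own. Each camera call takes 0.05 s, during which the arm holds its last target. There are 200 camera calls.

### The job

Put the shoe-care things away in the wooden caddy: turn its three turn buttons aside, then lift the freed panel out by its chrome pull and lay it flat, pull upwards, in the middle of the black rubber mat. Stand every polish tin upright between the tines of the rack inside the caddy, one tin to a place, and slide the boot scraper blade first into the slot at the end of the caddy until its handle stops at the caddy. Let go of everything and leave the other things on the shelf where they are.

Things in the scene. Friction and masses are not known exactly. Their poses are not given: they have to be found in the camera images.
- caddy: Fixed wooden caddy, 184 (x) by 258 (y) by 70 mm high; origin: centre of underside, z up. Top closed by a panel flush in a rebate, under three brass turn buttons. Below it (opening 100 x 174 mm, floor z 22): wire rack with three tin places 52 mm apart along y, each between two pairs of upright tines (tops z 56, clear gap 26 mm in y); two wires cradle the rim. Scraper slot in the -y end face only.
- slot0 (a point): Centre of a tin fully seated in the rack place nearest the caddy's -y end; 64 mm above the table. A seated tin has its axis along the caddy's y; its top is at 104 mm.
- slot1 (a point): The same for the middle rack place.
- slot2 (a point): The same for the rack place nearest the caddy's +y end.
- mouth (a point): Middle of the scraper slot's mouth, at table level, in the caddy's -y end face. The slot is 70 mm wide (caddy x), 15 mm high with the table as its floor, and runs straight along the caddy's +y for 125 mm.
- button_left (a joint): Turn button on the caddy's +y end rail: angle in rad, positive counterclockwise seen from above, stops at -1.57 and 1.57. At 0 it points across the rail and its inner end lies over the panel's edge; it clears the panel beyond 1.11 either way. Light friction, stays where left.
- button_left_top (a point): Middle of the top of that turn button, on its vertical turning axis. A brass bar 60 mm long, 10 mm wide, 16 mm high, turning about its middle; this point 87 mm above the table, its underside at 72 mm. This point turns with it: its x axis lies along the bar.
- button_right (a joint): Turn button on the caddy's -y end rail: angle in rad, positive counterclockwise seen from above, stops at -1.57 and 1.57. At 0 it points across the rail and its inner end lies over the panel's edge; it clears the panel beyond 1.11 either way. Light friction, stays where left.
- button_right_top (a point): Middle of the top of that turn button, on its vertical turning axis. A brass bar 60 mm long, 10 mm wide, 16 mm high, turning about its middle; this point 87 mm above the table, its underside at 72 mm. This point turns with it: its x axis lies along the bar.
- button_far (a joint): Turn button on the caddy's +x side rail: angle in rad, positive counterclockwise seen from above, stops at -1.57 and 1.57. At 0 it points across the rail and its inner end lies over the panel's edge; it clears the panel beyond 1.11 either way. Light friction, stays where left.
- button_far_top (a point): Middle of the top of that turn button, on its vertical turning axis. A brass bar 60 mm long, 10 mm wide, 16 mm high, turning about its middle; this point 87 mm above the table, its underside at 72 mm. This point turns with it: its x axis lies along the bar.
- panel: Loose light-wood panel 116 mm (x) by 190 mm (y), 10 mm thick, 0.25 kg; origin: centre of its underside, z up (60 mm above the table when in the caddy, aligned with the caddy's axes, 2 mm play). On top a chrome pull: a round bar 12 mm thick, 102 mm long along the panel's y over its middle, the bar's centre 40 mm above the underside, on two legs 84 mm apart.
- mat: Fixed black rubber mat, 240 mm (x) by 160 mm (y), 3 mm thick; origin: centre of its underside on the table. It and the tray change sides from start to start.
- tray: Fixed grey tray 190 mm (x) by 94 mm (y), walls 40 mm high; origin: centre of its underside. Tins lean in it one behind another along its x, 55 mm apart, tops 20 degrees towards its -x, each backed on the -x face by a sloping divider that ends 2 mm below the tin's centre.
- scraper: Loose flat boot scraper lying on the table: steel blade 80 mm long, 60 mm wide, 5 mm thick along its +x, and a black handle 80 mm long, 26 mm wide, 24 mm high along its -x. Origin: where the two meet (the shoulder), at the underside, z up. 0.16 kg. The handle is too high for the slot, so the shoulder stops at the mouth.
- tin0: Shoe-polish tin: round, 80 mm across and 20 mm thick, 0.12 kg; origin: its centre; its x axis is the tin's round axis. Two or three such tins are present. It starts leaning in the tray, centre 46 mm above the table, its upper half clear of the tray walls; tins are alike.
- tin1: Shoe-polish tin: round, 80 mm across and 20 mm thick, 0.12 kg; origin: its centre; its x axis is the tin's round axis. Two or three such tins are present. It starts leaning in the tray, centre 46 mm above the table, its upper half clear of the tray walls; tins are alike.
- tin2: Shoe-polish tin: round, 80 mm across and 20 mm thick, 0.12 kg; origin: its centre; its x axis is the tin's round axis. Two or three such tins are present. It starts leaning in the tray, centre 46 mm above the table, its upper half clear of the tray walls; tins are alike.
- bowl: Clear glass bowl, 140 mm across, 60 mm high; origin: middle of its underside. A bystander, to be left alone.
- fob: Green plastic key fob, 70 by 34 by 10 mm; origin: middle of its underside. A bystander, to be left alone.
- opener: Steel bottle opener, 135 mm long, 6 mm thick; origin: middle of its underside. A bystander, to be left alone.
- case: Hard red glasses case, 165 by 65 by 40 mm; origin: middle of its underside. A bystander, to be left alone.
- spray: Spray can, 52 mm across, 150 mm high; origin: middle of its underside. A bystander, to be left alone.
- brush: Shoe brush, 150 by 55 by 44 mm; origin: middle of its underside. A bystander, to be left alone.
Mind the look-alikes: they are no part of the job. Leave any green look-alike of the scraper alone. Leave any green look-alike of the tin0 alone.

How it is judged:
By the outcome, as a careful person would: the job done as asked, in the order asked, and still so for the second after the job is handed in, with the robot touching nothing.
Of tin0, tin1, tin2 only 2 to 3 are there at a start; the rules pass over those that are not, and their reading is None.
At some moment in a run one of scraper, panel may be knocked a few centimetres aside while the robot is not near it.
It also fails if it takes over 200 s, if anything falls off the work surface, if the arm or the gripper's body presses on something with over 40 N, if the wrist force passes 120 N, or if a joint passes its speed limit or range.

## Working session

There is one attempt and no reset: what is moved stays moved. The work goes in short steps, each a Python script; the robot and the scene stay as the last script left them, time stands still between calls to the robot, and variables do not carry over. Pictures are saved under pics/ and viewed, at most 14 in all, crops included, and the job is handed in when it is done.

```bash
mkdir -p pics; python3 - <<'E'
from station import r
import cv2,numpy as np,pickle
for n in("scene","top"):
    s=r.snapshot(n); cv2.imwrite(f"pics/{n}0.png",s["frame"][:,:,::-1]); pickle.dump(s,open(f"{n}0.pkl","wb"))
    print(n,s["fx"],s["fy"],s["cx"],s["cy"],np.round(s["R"],3).tolist(),np.round(s["t"],3), "cam",np.round(-np.array(s["R"]).T@s["t"],3))
print(r.sense())
E
```

```text
scene 498.90651853506205 498.90651853506205 310.6797348861556 198.67768127791487 [[-0.625, 0.781, 0.011], [0.636, 0.517, -0.573], [-0.453, -0.351, -0.819]] [ 0.311 -0.298  1.95 ] cam [1.267 0.596 1.424]
top 447.74661885380533 447.74661885380533 319.7238136255636 197.80154032291662 [[0.001, -1.0, 0.005], [-0.983, -0.002, -0.184], [0.184, -0.005, -0.983]] [0.014 0.541 1.161] cam [0.318 0.021 1.241]
{'clock': 0.1, 'joints': array([ 6.20671883e+01,  5.25842566e+00,  7.05747690e+01, -5.59071367e-04,
        1.04265589e+02, -3.24983664e+00]), 'joint_vel': array([ 0.03488219, -0.14816585, -0.11600966,  0.01980782, -0.06568484,
       -0.0743358 ]), 'joint_torque': array([ 2.15290973e-03, -4.47858703e+01, -4.07571316e+01,  6.99667633e-02,
        2.84165936e-02, -1.09587197e-04]), 'tcp_pos': array([0.25059767, 0.54522053, 0.40362561]), 'orientation': array([-1.79901345e+02, -5.05882463e-03,  1.55316883e+02]), 'contact_force': array([0.72335253, 0.1630693 , 0.23589312]), 'torque': array([ 0.06246351, -0.0094139 , -0.00290482]), 'gripper_force': 0.0, 'opening': 0.08760404627220947}
```

View pics/top0.png

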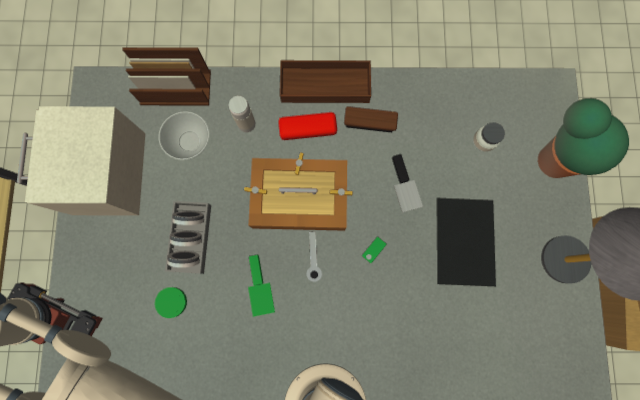

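View pics/scene0.png

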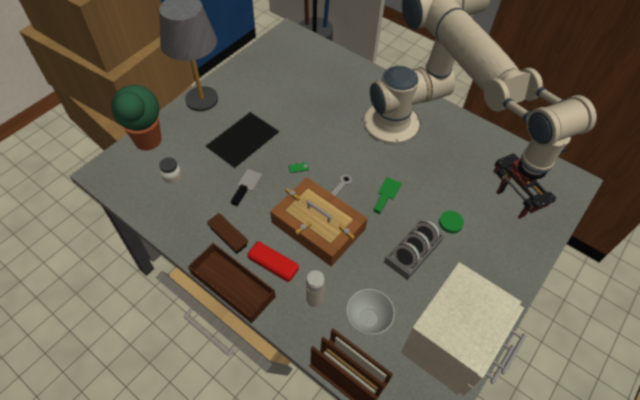

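The top view shows the following:
- **Caddy:** centred near (298,194). Its buttons are left (255,190), right (341,192) and far (299,163), and its pull is at (298,190).
- **Mat:** (466,242).
- **Tray:** (188,238), holding three tins at about (187,216), (185,238) and (183,259).
- **Steel scraper, black handle:** blade (409,196), handle (400,168).

Candidates for the scraper are the steel one at (405,185) and the green one at (260,285), so I choose the steel one. For the tins, I choose the three in the tray and not the green disc at (170,302). The brush at (371,119) and the case at (307,126) are bystanders. I'll check these with a close crop.

```bash
cat > h.py <<'E'
import numpy as np,cv2,pickle
def w(s,u,v,z):
    R=np.array(s["R"]);t=np.array(s["t"]);c=-R.T@t
    d=R.T@np.array([(u-s["cx"])/s["fx"],(v-s["cy"])/s["fy"],1.])
    return c+d*(z-c[2])/d[2]
def p(s,X):
    q=np.array(s["R"])@np.array(X)+s["t"]; return np.array([s["cx"]+s["fx"]*q[0]/q[2],s["cy"]+s["fy"]*q[1]/q[2]])
def crop(s,x0,y0,x1,y1,k):
    return cv2.resize(np.ascontiguousarray(s["frame"][y0:y1,x0:x1,::-1]),None,fx=k,fy=k,interpolation=cv2.INTER_CUBIC)
def rect(s,mask,z):
    n,l,st,_=cv2.connectedComponentsWithStats(mask.astype(np.uint8))
    i=1+np.argmax(st[1:,4]); m=(l==i).astype(np.uint8)
    c=max(cv2.findContours(m,0,2)[0],key=cv2.contourArea)[:,0,:]
    P=np.array([w(s,a,b,z)[:2] for a,b in c],np.float32)
    return cv2.minAreaRect(P), st[i]
E
python3 - <<'E'
import pickle,cv2,numpy as np
from h import *
s=pickle.load(open("top0.pkl","rb"))
im=np.zeros((600,800,3),np.uint8)
def put(a,x,y): im[y:y+a.shape[0],x:x+a.shape[1]]=a
put(crop(s,240,145,360,235,4),0,0)      # caddy 480x360
put(crop(s,160,195,220,280,5),490,0)    # tray 300x425
put(crop(s,385,148,430,218,3),0,370)
q=pickle.load(open("scene0.pkl","rb"))
put(crop(q,265,175,375,255,3),140,360)
cv2.imwrite("pics/m1.png",im)
f=s["frame"].astype(int);R,G,B=f[...,0],f[...,1],f[...,2]
V,U=np.mgrid[:400,:640]
def box(a,b,c,d): return (U>=a)&(U<c)&(V>=b)&(V<d)
print("mat",rect(s,box(425,190,505,295)&(f.max(2)<45),.003))
print("blade",rect(s,box(385,175,430,215)&(f.min(2)>150),.005))
print("handle",rect(s,box(385,148,415,187)&(f.max(2)<45),.024))
print("caddy",rect(s,box(240,145,360,240)&(R-B>50),.07))
print("panel",rect(s,box(255,160,342,220)&(R>200)&(G>160)&(B<190),.07))
for n,(u,v) in dict(L=(255,190),Rr=(341,192),F=(299,163)).items(): print(n,w(s,u,v,.087))
E
```

```text
mat (((0.428288996219635, -0.3890141248703003), (0.15503326058387756, 0.23547497391700745), 87.75186157226562), array([ 438,  199,   58,   87, 4771], dtype=int32))Traceback (most recent call last):
  File "<stdin>", line 16, in <module>
  File "h.py", line 12, in rect
    i=1+np.argmax(st[1:,4]); m=(l==i).astype(np.uint8)
        ~~~~~~~~~^^^^^^^^^^
    return _wrapfunc(a, 'argmax', axis=axis, out=out, **kwds)
    return bound(*args, **kwds)
ValueError: attempt to get argmax of an empty sequence
```

View pics/m1.png

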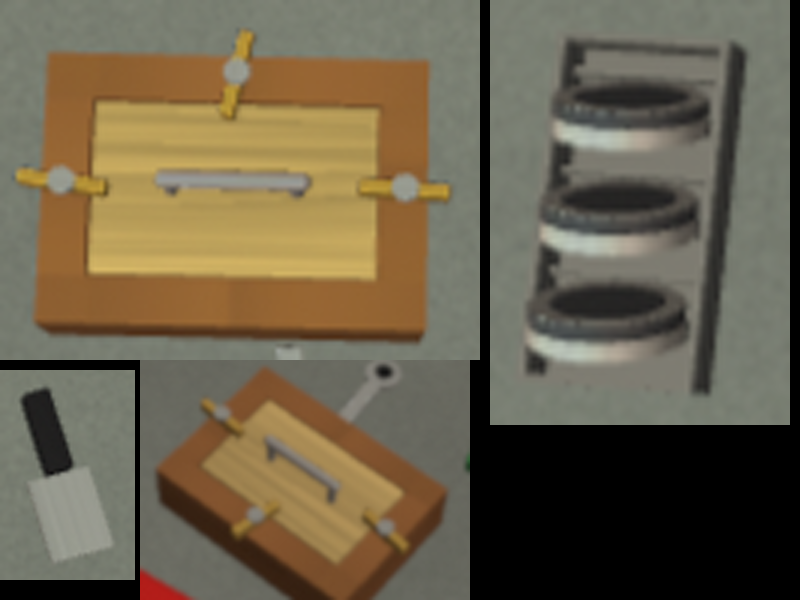

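The choices hold: there are three tins with dark faces in the tray, tops leaning towards the robot, and the steel scraper has the black handle. The caddy's knobs read at crop pixels L(60,180), R(405,187) and F(236,71). Next I'll fit the poses and check them with an overlay.

```bash
python3 - <<'E'
import pickle,cv2,numpy as np
from h import *
from scipy.optimize import least_squares as LS
s=pickle.load(open("top0.pkl","rb"));q=pickle.load(open("scene0.pkl","rb"))
f=s["frame"].astype(int);R,G,B=f[...,0],f[...,1],f[...,2]
V,U=np.mgrid[:400,:640]
def box(a,b,c,d): return (U>=a)&(U<c)&(V>=b)&(V<d)
print("blade px",f[196,409],"table",f[200,380],"handle",f[168,400])
for th in (135,145):
    try: print("blade",rect(s,box(388,180,430,215)&(f.min(2)>th),.005))
    except Exception as e: print(e)
print("handle",rect(s,box(385,148,415,187)&(f.max(2)<60),.024))
print("caddy",rect(s,box(240,145,360,240)&(R-B>50),.07)[0])
t4=lambda x,y:((x+.5)/4-.5+240,(y+.5)/4-.5+145)
s3=lambda x,y:((x-140+.5)/3-.5+265,(y-360+.5)/3-.5+175)
T=[t4(60,180),t4(405,187),t4(236,71)];S=[s3(385,527),s3(222,413),s3(256,514)]
for a,b in zip(T,S):
    X=LS(lambda X:np.r_[p(s,X)-a,p(q,X)-b],[.5,0,.08]).x; print("tri",X.round(4),"top@.087",w(s,*a,.087).round(4),"scene@.087",w(q,*b,.087).round(4))
# tins: face centre ellipse
t5=lambda x,y:((x-490+.5)/5-.5+160,(y+.5)/5-.5+195)
for x,y in((632,102),(622,206),(609,303)): print("tin face",w(s,*t5(x,y),.0494).round(4))
# tray wall inner/outer tops
for n,x,y in(("TL",572,40),("BL",535,375),("TR",740,43),("BR",703,390)): print(n,w(s,*t5(x,y),.04).round(4))
E
```

```text
blade px [150 152 142] table [122 127 115] handle [32 32 31]
blade (((0.5562868118286133, -0.23447281122207642), (0.0773574709892273, 0.055932801216840744), 14.985766410827637), array([396, 181,  26,  31, 528], dtype=int32))
blade (((0.5322656035423279, -0.22262348234653473), (0.03558166325092316, 0.0026966119185090065), 16.453716278076172), array([402, 198,   5,  13,  14], dtype=int32))
handle (((0.6304407715797424, -0.2100333720445633), (0.07911931723356247, 0.02782054804265499), 15.26374626159668), array([392, 155,  17,  28, 269], dtype=int32))
caddy ((0.5589163303375244, 0.07336818426847458), (0.28859928250312805, 0.2087448686361313), 88.78588104248047)
tri [0.5543 0.1863 0.0905] top@.087 [0.5552 0.1866 0.087 ] scene@.087 [0.5522 0.1856 0.087 ]
tri [ 0.5498 -0.0394  0.0912] top@.087 [ 0.551  -0.0402  0.087 ] scene@.087 [ 0.5471 -0.0405  0.087 ]
tri [0.6277 0.072  0.0922] top@.087 [0.6295 0.0716 0.087 ] scene@.087 [0.6247 0.0709 0.087 ]
tin face [0.4931 0.3687 0.0494]
tin face [0.4371 0.371  0.0494]
tin face [0.3858 0.3749 0.0494]
TL [0.5284 0.4059 0.04  ]
BL [0.3485 0.4147 0.04  ]
TR [0.527  0.3146 0.04  ]
BR [0.3408 0.3255 0.04  ]
```

```bash
cat >> h.py <<'E'
from scipy.spatial.transform import Rotation as Ro
def fr(x,y,z,yaw,pitch=0):
    Rm=Ro.from_euler('xyz',[0,pitch,yaw],degrees=True).as_matrix()
    return lambda P:(np.asarray(P)@Rm.T)+[x,y,z]
def rc(cx,cy,lx,ly,z): return np.array([[cx+a*lx/2,cy+b*ly/2,z] for a,b in((1,1),(1,-1),(-1,-1),(-1,1))])
def disc(o,rad=.04): 
    a=np.linspace(0,2*np.pi,40); return np.c_[0*a+o,rad*np.cos(a),rad*np.sin(a)]
def draw(s,im,x0,y0,k,P,col):
    q=np.array([p(s,X) for X in P]); q=((q-[x0,y0]+.5)*k-.5)
    cv2.polylines(im,[np.round(q*16).astype(np.int32)],True,col,1,cv2.LINE_AA,4)
CAD=[.5515,.073,0,-1.1]
E
cat > ov.py <<'E'
from h import *
s=pickle.load(open("top0.pkl","rb"));q=pickle.load(open("scene0.pkl","rb"))
C=fr(*CAD); ty=-3.2; c1=np.array([.4293,.3722]); ex=np.array([np.cos(np.radians(ty)),np.sin(np.radians(ty))])
L=[]
L+=[(C(rc(0,0,.184,.258,.07)),(255,0,0)),(C(rc(0,0,.116,.19,.07)),(0,255,0)),(C(rc(0,0,.012,.102,.1)),(0,0,255))]
for k in(-1,0,1):
    c=c1+ex*.055*k
    T=fr(*c,.046,ty,-20)   # local x axis tilted up: pitch -20
    L+=[(T(disc(o)),(0,0,255) if o>0 else (255,255,0)) for o in(.01,-.01)]
L+=[(fr(*c1,0,ty)(rc(0,0,.19,.094,.04)),(0,255,0))]
S=fr(.593,-.222,0,-161.7); L+=[(S(rc(.04,0,.08,.06,.005)),(0,0,255)),(S(rc(-.04,0,.08,.026,.024)),(0,0,255))]
im=np.zeros((600,800,3),np.uint8)
for (v,x0,y0,x1,y1,k,X,Y) in((s,240,145,360,235,3,0,0),(s,160,195,220,280,5,370,0),(s,385,148,430,218,3,680,0),(q,265,175,375,255,3,0,300),(q,380,215,450,280,5,370,300)):
    a=crop(v,x0,y0,x1,y1,k)
    for P,c in L: draw(v,a,x0,y0,k,P,c)
    a=a[:600-Y,:800-X]; im[Y:Y+a.shape[0],X:X+a.shape[1]]=a
cv2.imwrite("pics/ov1.png",im)
E
python3 ov.py
```

```text
(no output)
```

View pics/ov1.png

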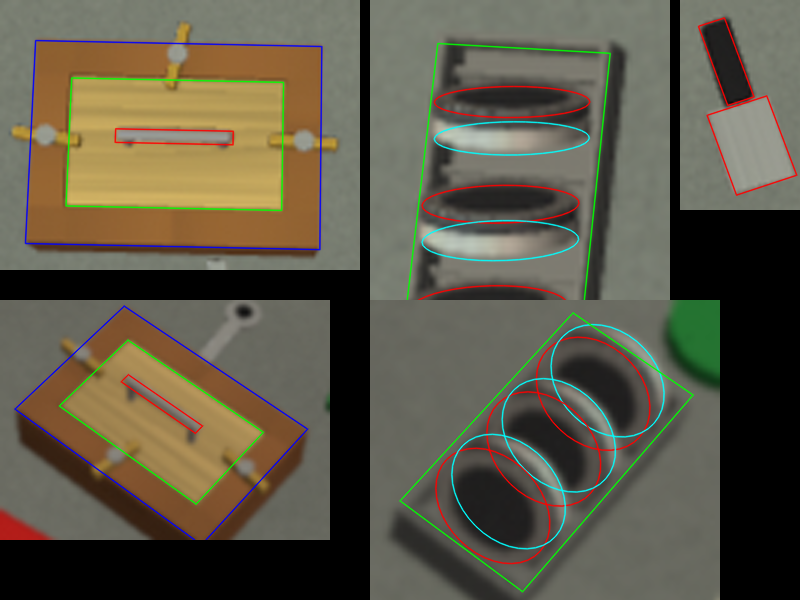

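The overlay fits the caddy, panel, scraper and tins to within about 2 to 3 mm. I'll start with the buttons.

```bash
cat > btn.py <<'E'
from station import r
from h import *
C=fr(*CAD)
def turn(local,phi0,phi1,flip):
    c=C([*local,0])[:2]; rad=.019
    pos=lambda ph,z:[c[0]+rad*np.cos(np.radians(ph)),c[1]+rad*np.sin(np.radians(ph)),z]
    ori=lambda ph:[180,0,ph+flip]
    r.reach(pos(phi0,.34),ori(phi0)); r.servo_line(pos(phi0,.257),speed=.12)
    r.grab(8); a=r.sense()
    for ph in np.linspace(phi0,phi1,6)[1:]: r.servo_line(pos(ph,.257),ori(ph),speed=.015)
    b=r.sense(); r.let_go(); r.servo_line(pos(phi1,.34),speed=.15)
    print(round(r.sense()["clock"],1),"open",a["opening"],b["opening"],"F",b["contact_force"].round(1))
E
python3 - <<'E'
from btn import *
r.let_go()
turn((0,.112),83.3,9,0)
turn((0,-.112),-93.7,-171,180)
turn((.075,0),-14,-81,180)
r.reach([.40,-.15,.42],[180,0,90])
s=r.snapshot("top");pickle.dump(s,open("top1.pkl","wb"))
a=np.zeros((560,800,3),np.uint8);k=crop(s,235,135,435,275,4);a[:k.shape[0],:k.shape[1]]=k
cv2.imwrite("pics/b1.png",a)
E
```

```text
8.4 open 0.01045657933459255 0.009979746547381511 F [ 6.2  2.7 -1.9]
16.4 open 0.010641988594648164 0.009754523925271092 F [11.7 -3.3 -5.4]
24.7 open 0.009943120874726735 0.010106370602284032 F [ 7.3  6.1 -4.2]
```

View pics/b1.png

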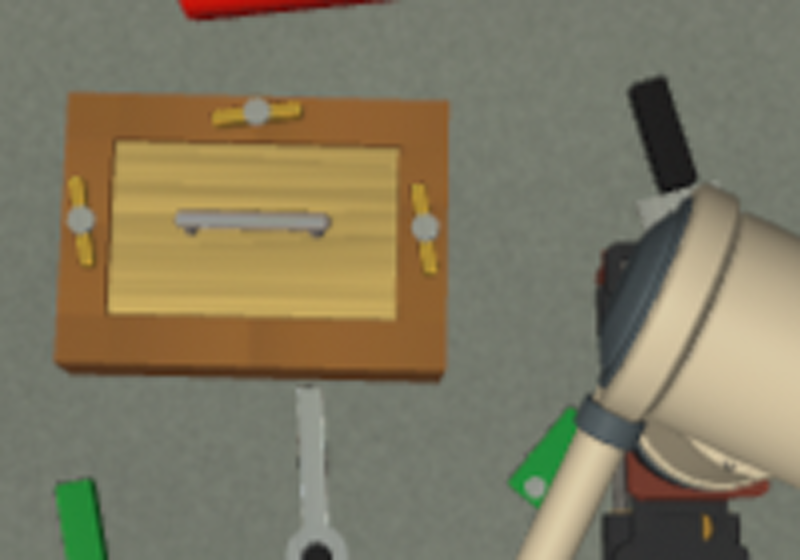

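All three buttons now lie along their rails, at about (82,220), (424,228) and (257,112), and the panel is still in place. Next is the panel.

```bash
python3 - <<'E'
from station import r
from h import *
C=fr(*CAD); x,y,_=C([0,0,0])
r.reach([x,y,.34],[180,0,88.9]); r.servo_line([x,y,.260],speed=.12)
r.grab(35); print("op",r.sense()["opening"])
r.servo_line([x,y,.30],speed=.06); r.servo_line([x,y,.40],speed=.2); print("op",r.sense()["opening"],r.sense()["contact_force"].round(1))
m=[.428,-.389]; ya=-2.0
r.reach([*m,.34],[180,0,ya]); r.servo_line([*m,.215],speed=.12); r.wait(.3)
f0=r.sense()["contact_force"]
for z in np.arange(.212,.198,-.002):
    r.servo_line([*m,z],speed=.02); f=r.sense()["contact_force"]
    if f[2]-f0[2]>1.5: break
print("z",z,f.round(1),f0.round(1)); r.let_go(); r.servo_line([*m,.30],speed=.12)
r.reach([.40,-.05,.42],[180,0,90]); r.reach([.33,.15,.42],[180,0,90])
s=r.snapshot("top");pickle.dump(s,open("top2.pkl","wb"));print(r.sense()["clock"])
k=np.zeros((600,800,3),np.uint8);a=crop(s,240,140,510,300,2.9)
draw(s,a,240,140,2.9,fr(*m,0,ya+90-180)(rc(0,0,.116,.19,.013)),(0,0,255));draw(s,a,240,140,2.9,fr(*m,0,-2.2)(rc(0,0,.24,.16,.003)),(0,255,0))
for yy in(-.052,0,.052): draw(s,a,240,140,2.9,C([[x0,yy,.104] for x0 in(-.01,.01)]),(0,0,255))
cv2.imwrite("pics/p1.png",a)
E
```

```text
op 0.011095026506568085
op 0.011206751484129746 [-0.6 -0.3 -2.7]
z 0.20199999999999999 [-1.1  1.6  3.4] [-0.5  0.2 -3.5]
39.7667
```

View pics/p1.png

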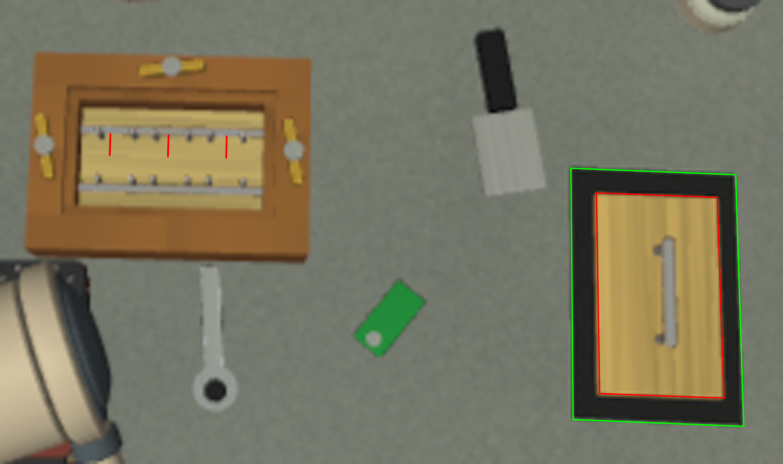

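The panel lies in the middle of the mat, and it overlays the target rectangle at (658,295). The scraper has been knocked: its handle is now at crop (497,70). I'll take a closer look at the rack tines to check the slot positions.

```bash
python3 - <<'E'
from h import *
s=pickle.load(open("top2.pkl","rb"));C=fr(*CAD)
a=crop(s,258,165,340,220,9.5)
for yy in(-.052,0,.052):
  for d in(-.013,.013): draw(s,a,258,165,9.5,C([[x0,yy+d,.056] for x0 in(-.04,.04)]),(0,0,255))
draw(s,a,258,165,9.5,C(rc(0,0,.1,.174,.06)),(0,255,0))
cv2.imwrite("pics/t1.png",a)
E
```

```text
(no output)
```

View pics/t1.png

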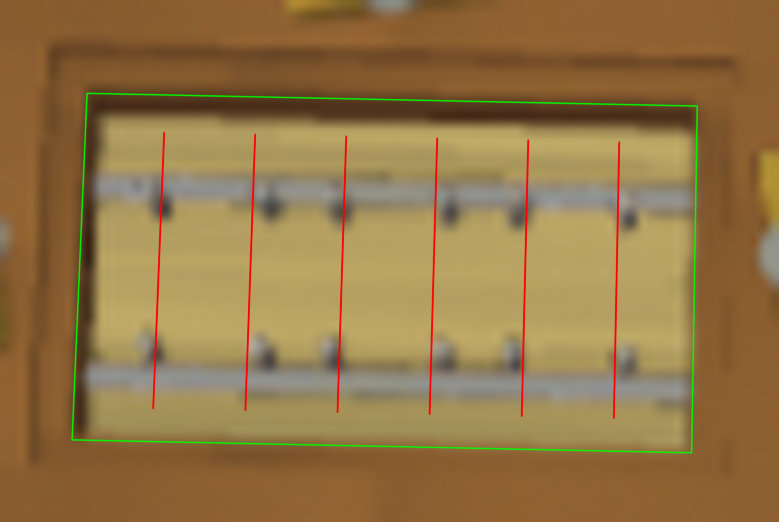

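The tine tops straddle the predicted lines symmetrically, with place middles at 201, 385 and 569, so the slot positions are good to under 1 mm. I'll move the first tin.

```bash
cat > tin.py <<'E'
from station import r
from h import *
C=fr(*CAD); ty=-3.2; c1=np.array([.4283,.3722]); a=np.radians(ty)
zd=np.array([np.sin(np.radians(20))*np.cos(a),np.sin(np.radians(20))*np.sin(a),-np.cos(np.radians(20))])
def tin(k,slot,d=0.0):
    c=np.r_[c1+.055*k*np.array([np.cos(a),np.sin(a)]),.046]
    at=lambda h:c-zd*(.182+d+h)
    r.reach(at(.13),[180,20,ty+180]); r.servo_line(at(.03),speed=.15); r.servo_line(at(0),speed=.06)
    f=r.sense()["contact_force"]; r.grab(25); o=r.sense()["opening"]
    r.servo_line(at(.02),speed=.05); r.servo_line(at(.13),speed=.15); o2=r.sense()["opening"]
    print("grasp",f.round(1),round(o,4),round(o2,4))
    if o2<.07: return False
    x,y,_=C([0,(slot-1)*.052,0])
    r.reach([x,y,.40],[180,0,88.9]); r.servo_line([x,y,.285],speed=.12); r.wait(.2); f0=r.sense()["contact_force"]
    for z in np.arange(.279,.2535,-.006):
        r.servo_line([x,y,z],speed=.04); f=r.sense()["contact_force"]
        if f[2]-f0[2]>4: break
    print("z",round(z,4),f0.round(1),f.round(1),"op",r.sense()["opening"].round(4))
    return f[2]-f0[2]<=4
def rel():
    r.let_go(); q=r.sense()["tcp_pos"]; r.servo_line([q[0],q[1],.36],speed=.12); print(r.sense()["clock"])
E
python3 - <<'E'
from tin import *
ok=tin(-1,2)
if ok: rel()
print(ok)
s=r.snapshot("scene"); A=crop(s,255,130,455,280,4); cv2.imwrite("pics/c1.png",A)
E
```

```text
grasp [ 0.1 -0.   1. ] 0.079 0.0787Traceback (most recent call last):
  File "<stdin>", line 2, in <module>
  File "tin.py", line 18, in tin
    print("z",round(z,4),f0.round(1),f.round(1),"op",r.sense()["opening"].round(4))
                                                     ^^^^^^^^^^^^^^^^^^^^^^^^^^
AttributeError: 'float' object has no attribute 'round'
```

```bash
sed -i 's/r.sense()\["opening"\].round(4)/r.sense()["opening"]/' tin.py; python3 - <<'E'
from tin import *
q=r.sense(); print(q["tcp_pos"].round(4),q["contact_force"].round(1),q["opening"])
if q["tcp_pos"][2]<.257: rel()
s=r.snapshot("scene"); A=crop(s,255,130,455,280,4); cv2.imwrite("pics/c1.png",A)
E
```

```text
[0.5524 0.125  0.2545] [ 0.4 -0.8 -0.9] 0.07933257811713205
49.45
```

View pics/c1.png

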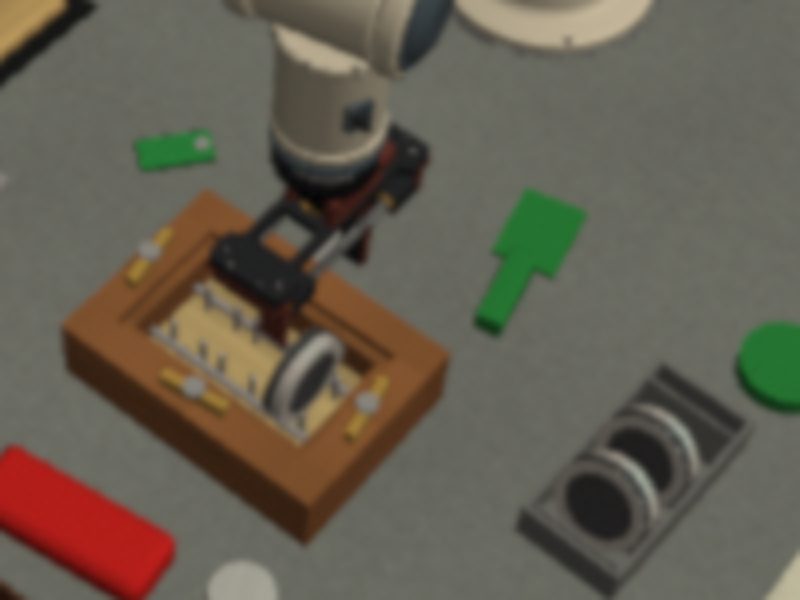

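The first tin stands upright in the +y place, at (303,375). The other two follow.

```bash
python3 - <<'E'
from tin import *
for k,sl in((0,1),(1,0)):
    ok=tin(k,sl); print(ok)
    if not ok: break
    rel()
if ok:
    r.reach([.33,.15,.42],[180,0,90])
s=r.snapshot("top");pickle.dump(s,open("top3.pkl","wb"))
q=r.snapshot("scene");A=np.zeros((590,800,3),np.uint8)
a=crop(s,240,130,510,290,2.9);A[:a.shape[0]][:290,:400]=cv2.resize(a[:,:],(400,237))[:290].__class__((290,400,3),np.uint8) if 0 else cv2.copyMakeBorder(cv2.resize(a,(400,237)),0,53,0,0,0)
a=crop(q,260,175,380,265,5);A[40:590,200+0:800]=a[:450].shape and cv2.copyMakeBorder(a,0,100,0,0,0) if 0 else A[40:590,200:800]
b=crop(q,260,175,380,250,4);A[290:590,0:480]=b
b=crop(s,380,140,450,220,5);A[0:400,410:760]=b
cv2.imwrite("pics/c2.png",A)
f=s["frame"].astype(int);V,U=np.mgrid[:400,:640]
box=lambda a,b,c,d:(U>=a)&(U<c)&(V>=b)&(V<d)
print("blade",rect(s,box(388,170,432,212)&(f.min(2)>135),.005))
print("handle",rect(s,box(385,140,430,187)&(f.max(2)<60),.024))
E
```

```text
grasp [-1.1  0.2  0.1] 0.0789 0.079
z 0.255 [-0.5  0.1 -1.9] [ 0.   0.4 -2.1] op 0.07876638127966046
True
59.425
grasp [-0.  -0.5  0.3] 0.079 0.0792
z 0.255 [ 0.7 -0.  -1.4] [-0.3 -0.5 -0.6] op 0.07914615808813734
True
69.4833
blade (((0.5660082101821899, -0.2561493515968323), (0.07550377398729324, 0.051819950342178345), 7.754176616668701), array([406, 179,  22,  28, 471], dtype=int32))
handle (((0.6426276564598083, -0.2399064153432846), (0.07984395325183868, 0.027852872386574745), 8.39867877960205), array([404, 150,  14,  29, 273], dtype=int32))
```

View pics/c2.png

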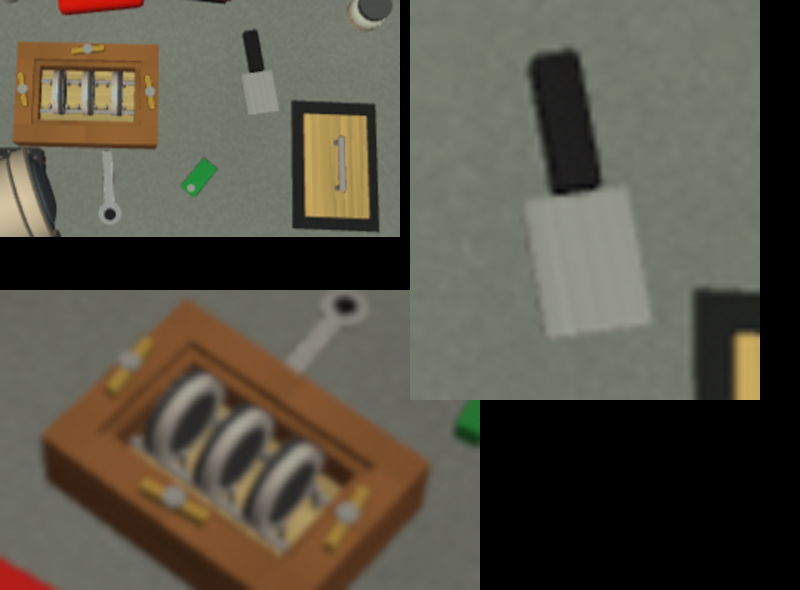

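All three tins are seated upright. The scraper's blade corners in the crop read (527,200), (627,187), (650,323) and (547,338). I'll fit its pose, grasp it and bring it to the slot.

```bash
python3 - <<'E'
from h import *
from scipy.optimize import least_squares as LS
s=pickle.load(open("top3.pkl","rb"))
L=[((0,-.03,.005),527,200),((0,.03,.005),627,187),((.08,.03,.005),650,323),((.08,-.03,.005),547,338),((-.08,-.013,.024),530,55),((-.08,.013,.024),577,49),((0,-.013,.024),552,192),((0,.013,.024),598,188)]
px=lambda x,y:np.array([(x-410+.5)/5-.5+380,(y+.5)/5-.5+140])
for sg in(1,-1):
    g=LS(lambda v:np.concatenate([p(s,fr(v[0],v[1],0,v[2])([a[0],sg*a[1],a[2]]))-px(x,y) for a,x,y in L]),[.605,-.247,-170])
    print(sg,g.x,np.abs(g.fun).max(),g.cost)
print("mouth",fr(*CAD)([0,-.129,0]))
E
```

```text
1 [   0.60492484   -0.24674509 -171.56464521] 1.3224172512583436 2.643546170912364
-1 [   0.60508468   -0.2467791  -170.27505837] 21.416637636552878 1040.1964452893158
mouth [ 0.54902353 -0.05597623  0.        ]
```

```bash
python3 - <<'E'
from station import r
from h import *
C=fr(*CAD)
S=fr(.605,-.2468,0,-171.6); g=S([-.048,0,0])[:2]
r.reach([*g,.30],[180,0,188.4]); r.servo_line([*g,.185],speed=.12); f=r.sense()["contact_force"]
r.grab(35); print(f.round(1),r.sense()["opening"])
r.servo_line([*g,.30],speed=.15); print(r.sense()["opening"])
t=C([0,-.277,0])[:2]
r.reach([*t,.28],[180,0,88.9]); r.servo_line([*t,.187],speed=.12); print(r.sense()["opening"],r.sense()["contact_force"].round(1),r.sense()["clock"])
s=r.snapshot("top");q=r.snapshot("scene")
SC=fr(*C([0,-.229,0]),CAD[3]+90)
A=np.zeros((360,800,3),np.uint8)
for v,x0,y0,X in((s,330,150,0),(q,200,130,400)):
    a=crop(v,x0,y0,x0+100,y0+90,4)
    draw(v,a,x0,y0,4,SC(rc(.04,0,.08,.06,.007)),(0,0,255)); draw(v,a,x0,y0,4,C(rc(0,-.129,.07,.001,0)),(0,255,0)); A[:,X:X+400]=a
cv2.imwrite("pics/s1.png",A)
E
```

```text
[-0.4 -0.6 -0. ] 0.02582745782030692
0.025788701061464633
0.026089452447259923 [-0.1 -0.3 -0.8] 78.15
```

View pics/s1.png

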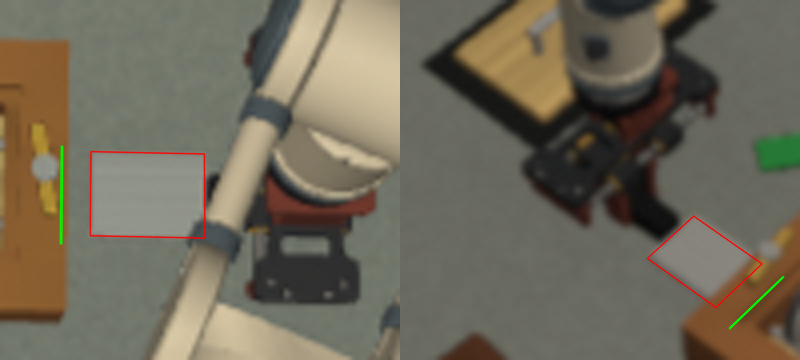

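The blade at (147,194) is square with the mouth and matches the prediction. I'll slide it in while watching the force.

```bash
python3 - <<'E'
from station import r
from h import *
C=fr(*CAD)
f0=r.sense()["contact_force"]
at=lambda y:[*C([0,y,0])[:2],.187]
for y in [-.26,-.24,-.22,-.2,-.19]+list(np.arange(-.187,-.168,.002)):
    r.servo_line(at(y),speed=.06 if y<-.19 else .02); f=r.sense()["contact_force"]-f0
    if np.linalg.norm(f[:2])>7: break
print(round(y,4),f.round(1),r.sense()["tcp_pos"].round(4),r.sense()["opening"])
r.wait(.3);r.let_go();r.wait(.2)
r.servo_line([*at(y)[:2],.32],speed=.12)
r.reach([.33,.25,.42],[180,0,90]); r.wait(.5)
s=r.snapshot("top");q=r.snapshot("scene");print(r.sense()["clock"])
A=np.zeros((600,800,3),np.uint8)
A[:300,:510]=crop(s,340,150,510,250,3); a=crop(q,200,150,360,250,3)
A[300:600,:480]=a; A[:300,520:800]=crop(s,350,160,420,235,4)[:, :280]
A[300:600,490:790]=cv2.resize(np.ascontiguousarray(s["frame"][100:300,140:340,::-1]),(300,300))
cv2.imwrite("pics/f1.png",A)
E
```

```text
-0.173 [ -1.1 -11.4  -0.3] [ 0.548  -0.1024  0.1873] 0.026003386794847698
87.8167
```

View pics/f1.png

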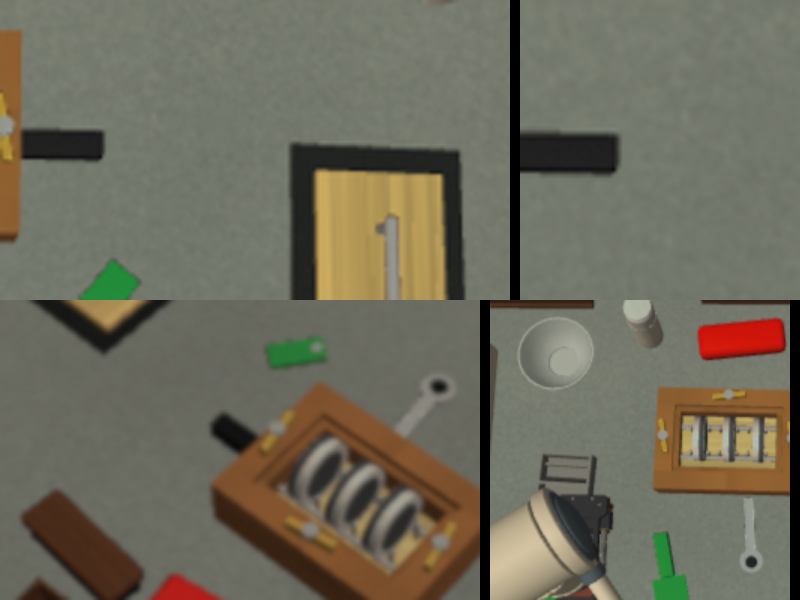

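The scraper's handle rests against the caddy at (60,145). The tins are seated, the panel is on the mat, and the other things on the shelf haven't moved. I'm handing in.

```bash
python3 -c "
from station import r
print(r.hand_in())"
```

```text
the job is handed in; nothing more can be done
None
```

The job is handed in after about 88 s of robot time: the buttons are turned aside, the panel lies pull-up in the middle of the mat, all three tins stand in the rack, and the scraper is in its slot up to the handle; no verdict was returned.

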